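# Load the next sample carrier onto the pile in the magazine

## Task

Pick up the loose sample carrier from the desk and lay it flat on top of the carriers already in the magazine, lengthwise between the two end guides. How high the pile stands is not known: feel for it with the carrier in hand, and let go only once the carrier rests on the pile, neither dropping it nor pressing hard on the sprung pile. Leave the timer and the tape roll where they are.

Things in the scene. Friction and masses are not known exactly. Their poses are not given: they have to be found in the camera images.
- carrier: The loose sample carrier: plain aluminium slab 120 (x) x 60 (y) x 14 (z) mm, two rows of five wells on top, 0.17 to 0.35 kg, lying flat on the desk. Origin at the centre of its underside, z up, x along its length. Grasp across its 60 mm width at mid-length, fingertips not below its underside (the pile is as wide). It may be laid in either way round.
- magazine: Fixed grey base, 160 (x) x 90 (y) x 30 mm with two white U-shaped end guides, holding a pile of carriers like the loose one. Origin at the centre of the base's underside (3 mm above the desk), z up, x lengthwise. Guide walls end 98 mm, flared lips 106 mm above the origin (72 mm out in x, 42 mm in y). Both long sides are open for the fingers over the middle 76 mm, above the 30 mm base.
- magazine_mouth (a point): Centre of the magazine's pocket (126 x 66 mm inside) at the top of the upright guide walls, 98 mm above the magazine's origin; axes as the magazine. The pile's top lies at an unknown depth, about 6 to 38 mm below this point. The pile is sprung, giving about 1 mm for 5 N: a touch of 3 to 6 N is plenty, over 15 N is too hard.
- timer: White kitchen-style timer, 77 x 78 x 22 mm, lying on the desk; a bystander. Origin at the centre of its underside.
- tape_roll: Roll of brown tape, 92 mm across and 48 mm high; a bystander. Origin at the centre of its underside.

How it is judged (in metres and radians):
On the way, in this order (a step that is already met when the one before it is completed fails the run):
1. the carrier is lifted clear of the desk in the gripper (height (world z) of carrier above 0.04 m and contact force between carrier and the fingers above 0.5 N), for 0.2 s.
2. still held, the carrier is lowered between the guides until it touches the pile (contact force between carrier and magazine above 0.5 N and contact force between carrier and the fingers above 0.5 N and z of carrier in the frame of magazine below 0.098 m and horizontal distance between carrier and magazine_mouth below 0.008 m), for 0.1 s.
At the end, for the whole second after the job is handed in: The carrier lies released and still on the pile, well side up and flat within 3 degrees, its centre within 7 mm of the magazine's axis, its underside below the top of the upright guide walls, its length along the magazine's (horizontal distance between carrier and magazine_mouth below 0.007 m and z of carrier in the frame of magazine below 0.098 m and angle between the x axis of carrier and the x axis of magazine, either way round below 0.12 rad and angle between carrier's own z axis and vertical below 0.05 rad and contact force between carrier and magazine above 0.5 N and linear speed of carrier below 0.01 m/s); the robot touches nothing.
It fails at once if the carrier is dropped (it falls freely by more than about 3 mm) (linear speed of carrier above 0.25 m/s and contact force between carrier and the fingers below 0.05 N).
It fails at once if the carrier is pressed on the pile or the guides with more than 15 N (contact force between carrier and magazine above 15 N).
It fails at once if the timer is moved by more than 2 cm (distance of timer from where it was at the start of the episode above 0.02 m).
It fails at once if the tape roll is moved by more than 2 cm (distance of tape_roll from where it was at the start of the episode above 0.02 m).
It also fails if it takes over 38 s, if anything falls off the work surface, if the arm or the gripper's body presses on something with over 40 N, if the wrist force passes 120 N, or if a joint passes its speed limit or range.

## Robot

A 6-joint arm with a two-finger parallel gripper is mounted at the origin on the work surface; the furniture and walls round the work are solid. World frame = base frame: x ahead of the robot, y to its left, z up, the work surface at z = 0. Lengths are in mm, angles in degrees, forces in N, time in s.
With the tool pointing down it reaches from about 275 to 825 mm from the base axis. Payload 5.2 kg.
Tool frame: the origin (TCP) lies midway between the tips of the shut fingers; the grasp point (between the pads) lies 19 mm behind it; z points along the fingers, y is the direction in which the jaws open and shut (so a half turn about z gives the same grasp; the last joint's range is limited). The gripper opens to 93 mm and grips with 3 to 60 N. Pads are 15 mm wide; open, the fingers measure 128 mm over their backs; the gripper's body (75 mm by 188 mm) begins 65 mm behind the grasp point.
Start: joints at [-75.447, 14.817, 87.949, -0, 77.235, -11.62], TCP at [242.614, -493.603, 218.653] pointing down, gripper open.
Joint ranges: [-179.93, 179.93], [-52.35, 119.4], [10.71, 147.94], [-69.91, 249.91], [12.55, 155.21], [-178.61, 178.61]. Speed limits (degrees/s): [147.25, 147.25, 180, 180, 180, 180].

## Interface

Orientations are given as a 3x3 rotation matrix whose columns are the frame's x, y, z axes.
In Python, from cell import get_obs, eyes, order gives the robot as it stands.
- The arm moves only by the tool arm_command, never from a script. Its argument "deltas" is a list of rows, each an object with "travel": the shift along the tool's x, y, z in mm, a list of three; "turn": the turn, a rotation vector about the tool's x, y, z in degrees, a list of three. A call has 1 to 5 rows; each row is the pose to reach, as a shift and turn from the pose commanded when the call began, along the tool's axes at that moment; what a row does not reach only later rows make up. A row lasts 1/10 s, in which the tool goes at most 50 mm and 8.59 degrees, less where a joint would pass 70% of its speed; a pose out of reach is approached as far as the arm can. A call with a gripper value outside its range is refused whole. "jaw" is the opening, from 0 (shut) to 1 (fully open), set as the call begins (left out, the last holds). The fingers move at their own pace and stop on an object; "grip_force" is the grip in N (left out, the last holds). Time passes only in rows, so rows that repeat a pose let the fingers close. It gives the time, the measured TCP pose, the force and the opening at its end, in the units of the state.
- get_obs(): the state, without advancing time (a new reading comes with each control period).
- eyes.read_camera(name): name is "scene" or "side" or "wrist"; returns the picture (480x640x3 uint8, red, green, blue); there is no depth.
- eyes.camera_model(name): a dict with "fovy" (degrees; the focal length in pixels is half the picture's height over the tangent of half this angle, whatever the lens; pixels are square), "cx", "cy" (the principal point, pixels), "T" (4x4, takes a point from camera to world coordinates); the wrist camera has in their place "T_tool_cam" (4x4, takes a point from camera to tool coordinates, whose origin is the TCP and whose axes are the flange's). Camera axes: x right, y up, looking along -z (the intrinsics and any distortion apply to the point x, -y, -z); pixel columns grow to the right and rows downward; lengths in mm; the calibration is good to about 2 mm. A picture is of the moment at which its call begins: read the wrist's pose just before it. camera_model takes no time and is no camera call.
- order.close_job(): hands the job in, once; it reports no verdict.
The state is a dict: "clock": time; "qpos": joint angles; "qvel": joint speeds; "effort": joint torques, N m; "tcp_pos": TCP position; "tool_rot": TCP orientation; "force": force on the tool from outside, world axes, zero at the start; "moment": the same for the moment, N m; "opening": finger opening in mm.
Only numpy, scipy, OpenCV 4.12 (cv2) and the standard library are available. Lean on these libraries where they do the work, as an engineer would, in place of code of your own. Each camera call takes 0.05 s, during which the arm holds its last target. There are 200 camera calls.

## Working session

There is one attempt and no reset: what is moved stays moved. The work goes in short steps, Python scripts to look and compute and a tool call to move; the robot and the scene stay as the last step left them, time stands still between calls to the robot, and variables do not carry over. Pictures are saved under pics/ and viewed, about 8 in all and at most 12, crops included, and the job is handed in when it is done.

Besides the shell and the picture viewer there is one more tool, called as a command line: name --argument value ..., lists and objects as JSON in quotes. arm_command: Moves the arm, as the interface text tells. Its arguments: {"type":"object","properties":{"deltas":{"type":"array"},"jaw":{"type":"number"},"grip_force":{"type":"number"}},"required":["deltas"]}

```bash
mkdir -p pics; ls
python3 - <<'E'
from cell import get_obs, eyes, order
import cv2, numpy as np
np.set_printoptions(suppress=True,precision=3)
o=get_obs();print(o)
for n in ["scene","side","wrist"]:
    im=eyes.read_camera(n); cv2.imwrite(f"pics/{n}0.png",im[:,:,::-1]); print(n,eyes.camera_model(n))
E
```

```text
pics
{'clock': 0.0, 'qpos': array([-75.447,  14.859,  88.01 ,  -0.001,  77.236, -11.619]), 'qvel': array([ 0.023, -0.009, -0.014,  0.043,  0.018,  0.002]), 'effort': array([ -0.   , -43.73 , -28.401,   0.072,   0.041,  -0.   ]), 'tcp_pos': array([ 242.467, -493.063,  217.833]), 'tool_rot': array([[ 0.897,  0.441, -0.   ],
       [ 0.441, -0.897,  0.002],
       [ 0.   , -0.002, -1.   ]]), 'force': array([0.35 , 0.526, 0.557]), 'moment': array([-0.032,  0.009, -0.007]), 'opening': 92.73552400146937}
scene {'fovy': 48.895717816374464, 'cx': 321.7556529986819, 'cy': 232.29085989085388, 'T': array([[ -0.883,   0.24 ,  -0.404, 209.126],
       [ -0.469,  -0.414,   0.78 , 514.728],
       [  0.02 ,   0.878,   0.478, 495.865],
       [  0.   ,   0.   ,   0.   ,   1.   ]])}
side {'fovy': 46.902338921086425, 'cx': 320.96259710791423, 'cy': 236.36634086163247, 'T': array([[ -0.896,   0.26 ,  -0.361, 227.975],
       [ -0.445,  -0.51 ,   0.736, 498.431],
       [  0.008,   0.82 ,   0.572, 599.11 ],
       [  0.   ,   0.   ,   0.   ,   1.   ]])}
wrist {'fovy': 64.63230380948163, 'cx': 325.7973475446448, 'cy': 236.0676180992976, 'T_tool_cam': array([[  -0.001,    0.967,    0.255,   70.093],
       [   1.   ,    0.   ,    0.   ,    0.948],
       [   0.   ,    0.255,   -0.967, -166.81 ],
       [   0.   ,    0.   ,    0.   ,    1.   ]])}
```

View pics/scene0.png

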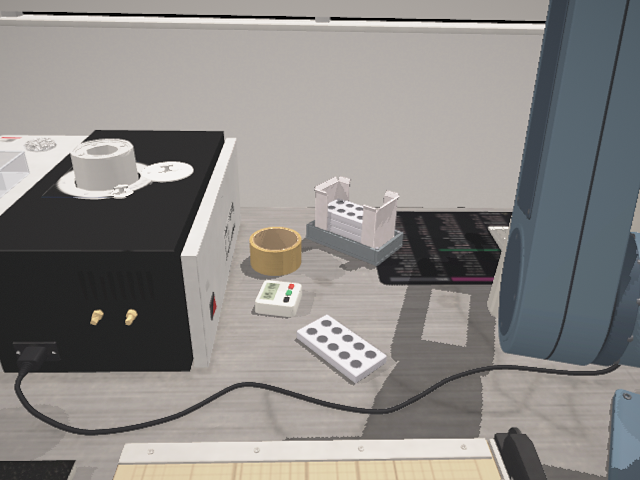

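View pics/side0.png

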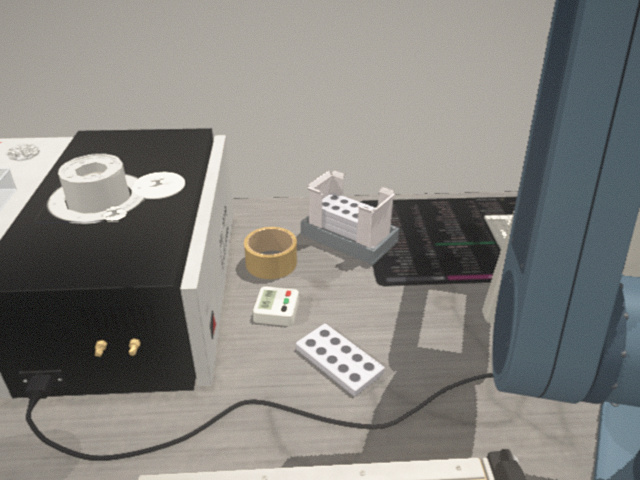

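The scene view shows the carrier at about (341,348), the timer at (278,298), the tape at (275,250) and the magazine at (355,222). The side view shows the same layout from slightly higher up. I'll measure the carrier from its wells and get an enlarged crop of the magazine.

```bash
cat > h.py <<'E'
from cell import get_obs, eyes, order
import cv2, numpy as np
np.set_printoptions(suppress=True,precision=2)
def ray(n,u,v,obs=None):
    m=eyes.camera_model(n)
    if n=="wrist":
        B=np.eye(4);B[:3,:3]=obs['tool_rot'];B[:3,3]=obs['tcp_pos'];T=B@m['T_tool_cam']
    else: T=m['T']
    f=240/np.tan(np.radians(m['fovy']/2))
    d=np.array([(u-m['cx'])/f,-(v-m['cy'])/f,-1.]);return T[:3,3],T[:3,:3]@d
def hit(n,u,v,z,obs=None):
    o,d=ray(n,u,v,obs);return o+d*(z-o[2])/d[2]
def wells(n,im,box,z,obs=None,th=130,amin=20,amax=400):
    x0,y0,x1,y1=box;g=cv2.cvtColor(im[y0:y1,x0:x1],cv2.COLOR_BGR2GRAY)
    k,l,s,c=cv2.connectedComponentsWithStats((g<th).astype(np.uint8))
    out=[]
    for i in range(1,k):
        if amin<s[i,4]<amax and s[i,4]>0.6*s[i,2]*s[i,3]: out.append(hit(n,c[i][0]+x0,c[i][1]+y0,z,obs))
    return np.array(out)
E
python3 - <<'E'
from h import *
for n,box in [("scene",(296,314,388,382)),("side",(294,323,386,396))]:
    im=cv2.imread(f"pics/{n}0.png")
    w=wells(n,im,box,14); print(n,len(w));
    if len(w): print(w[:,:2]); print(w.mean(0),cv2.minAreaRect(w[:,:2].astype(np.float32)))
a=cv2.imread("pics/scene0.png")[165:275,295:415];b=cv2.imread("pics/side0.png")[160:270,290:410]
cv2.imwrite("pics/mag.png",np.vstack([np.hstack([cv2.resize(x,(400,366),interpolation=cv2.INTER_CUBIC) for x in (a,b)])]))
E
```

```text
scene 10
[[481.73 -32.19]
 [491.59  -5.87]
 [461.33 -24.71]
 [440.52 -17.36]
 [470.52   1.76]
 [419.73  -9.7 ]
 [450.29   9.3 ]
 [398.92  -2.15]
 [429.19  16.76]
 [408.65  23.93]]
[445.25  -4.02  14.  ] ((445.2661437988281, -3.975605010986328), (28.39231300354004, 88.30703735351562), 69.92121124267578)
side 10
[[481.21 -33.47]
 [460.76 -25.77]
 [490.99  -7.43]
 [439.89 -18.42]
 [470.21   0.3 ]
 [449.49   7.96]
 [419.22 -10.95]
 [398.53  -3.55]
 [428.72  15.39]
 [408.25  23.06]]
[444.73  -5.29  14.  ] ((444.8031311035156, -5.373722076416016), (28.336002349853516, 88.18013763427734), 69.93303680419922)
```

View pics/mag.png

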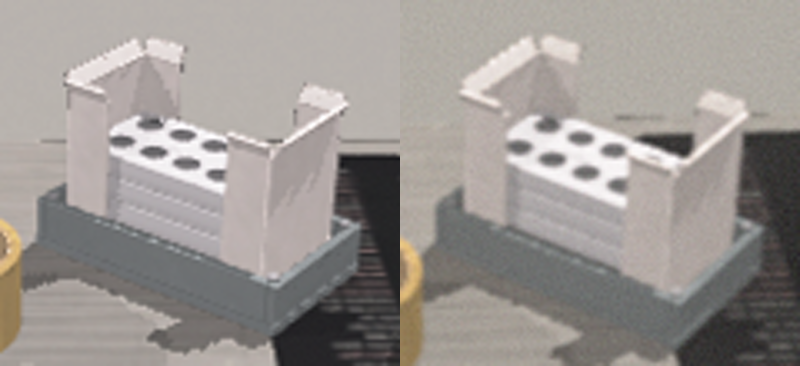

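The crop shows the base's front rim corners and the lip corners clearly, so I'll cast them at z=33 and z=109. The carrier centre is about (445,-5) and its long axis is at -20°.

Run:
```python
from h import *
s=.3;t=110/366
for n,o,base,lip in [("scene",(295,165),[(38,195),(265,283),(358,228)],[(66,77),(145,42),(265,143),(347,100)]),
 ("side",(290,160),[(38,203),(272,296),(362,240)],[(60,92),(137,40),(278,160),(348,108)])]:
    B=[hit(n,o[0]+u*s,o[1]+v*t,33)[:2] for u,v in base]; L=[hit(n,o[0]+u*s,o[1]+v*t,109)[:2] for u,v in lip]
    print(n,np.array(B),np.linalg.norm(B[0]-B[1]),np.linalg.norm(B[1]-B[2]),'c',(B[0]+B[2])/2)
    print(np.array(L),np.mean(L,0),np.linalg.norm(L[0]-L[2]),np.linalg.norm(L[0]-L[1]))
    im=cv2.imread(f"pics/{n}0.png")
```

```text
scene [[ 641.34 -256.31]
 [ 490.66 -229.54]
 [ 469.52 -310.72]] 153.04174900584573 83.88292709566491 c [ 555.43 -283.51]
[[ 625.26 -257.82]
 [ 610.17 -323.93]
 [ 499.21 -236.6 ]
 [ 481.93 -307.33]] [ 554.14 -281.42] 127.82488425362357 67.80654728733286
side [[ 639.28 -258.23]
 [ 489.51 -235.83]
 [ 465.37 -306.04]] 151.44073967772587 74.24553125031272 c [ 552.33 -282.14]
[[ 624.24 -256.82]
 [ 612.88 -327.92]
 [ 495.41 -246.18]
 [ 482.01 -310.99]] [ 553.64 -285.48] 129.2673703214953 72.00227659410912
```

```bash
cat >> h.py <<'E'
from scipy.spatial.transform import Rotation as R
def plan(p,yaw):
    o=get_obs();A=o['tool_rot'];c,s=np.cos(np.radians(yaw)),np.sin(np.radians(yaw))
    G=np.array([[c,s,0],[s,-c,0],[0,0,-1.]])
    print('t',round(o['clock'],2),'tcp',o['tcp_pos'],'F',o['force'],'op',o['opening'])
    print('travel',A.T@(np.array(p)-o['tcp_pos']),'turn',np.degrees(R.from_matrix(A.T@G).as_rotvec()))
E
python3 -c "
from h import *
plan((580,-288,330),-11)"
```

```text
t 0.15 tcp [ 242.51 -493.19  218.02] F [-0.49  0.02  0.22] op 92.71889270467666
travel [ 393.43  -35.46 -111.82] turn [-0.08  0.01 37.17]
```

arm_command --deltas '[{"travel": [44,-4,-12],"turn": [0,0,4]},{"travel": [88,-8,-25],"turn": [0,0,8]},{"travel": [132,-12,-37],"turn": [0,0,12]},{"travel": [176,-16,-50],"turn": [0,0,16]},{"travel": [220,-20,-62],"turn": [0,0,20]}]'

```text
clock: 0.65
tcp_pos: [432.5, -377.4, 281.0]
tool_rot: [[0.995, 0.104, -0.0], [0.104, -0.995, 0.0], [-0.0, -0.0, -1.0]]
force: [0.4, -0.7, 0.1]
opening: 93.2
```

```bash
python3 -c "
from h import *
plan((580,-288,330),-11)"
```

```text
t 0.65 tcp [ 432.47 -377.44  281.02] F [ 0.39 -0.71  0.11] op 93.1520604915541
travel [156.05 -73.55 -48.99] turn [-0.01  0.01 16.99]
```

arm_command --deltas '[{"travel": [38,-18,-12],"turn": [0,0,4]},{"travel": [76,-36,-24],"turn": [0,0,8]},{"travel": [116,-54,-36],"turn": [0,0,13]},{"travel": [156,-73,-49],"turn": [0,0,17]},{"travel": [156,-73,-49],"turn": [0,0,17]}]'

```text
clock: 1.15
tcp_pos: [582.8, -285.8, 330.5]
tool_rot: [[0.983, -0.184, 0.003], [-0.184, -0.983, 0.0], [0.003, -0.001, -1.0]]
force: [-0.2, -0.8, 0.2]
opening: 92.6
```

```bash
python3 -c "
from h import *
print(get_obs()['tcp_pos'],get_obs()['tool_rot'],get_obs()['qvel']); cv2.imwrite('pics/w1.png',eyes.read_camera('wrist')[:,:,::-1])"
```

```text
[ 582.77 -285.8   330.45] [[ 0.98 -0.18  0.  ]
 [-0.18 -0.98  0.  ]
 [ 0.   -0.   -1.  ]] [-3.98 -1.31  4.75 -3.07 -1.08 -6.61]
```

View pics/w1.png

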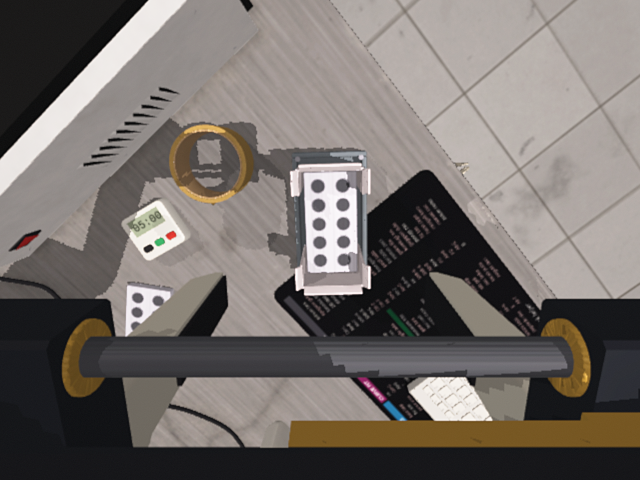

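The wrist view shows the magazine pile wells at x 311–350, y 185–267. The lip corners are near (291,170), (370,170), (296,294) and (370,292). I'll retake it now the arm is still and measure.

Run:
```python
from h import *
o=get_obs(); im=eyes.read_camera('wrist')[:,:,::-1].copy(); print(o['tcp_pos'],o['qvel'])
cv2.imwrite('pics/w2.png',im); np.save('w2.npy',np.r_[o['tcp_pos'],o['tool_rot'].ravel()])
for z in (60,75,90):
    w=wells('wrist',im,(304,176,358,274),z,o,amin=60)
    m=w.mean(0); d=(w-m)[:,:2]; u,s,vt=np.linalg.svd(d,full_matrices=False)
    a=vt[0]*np.sign(vt[0][0]); print(z,len(w),m,'ang',np.degrees(np.arctan2(a[1],a[0])),'pitch(22?)',np.ptp(d@vt[0])/4, 'rms',s)
print(w)
c=im[145:305,280:385]; cv2.imwrite('pics/w2c.png',cv2.resize(c,None,fx=3.75,fy=3.75,interpolation=cv2.INTER_CUBIC))
```

```text
[ 580.53 -287.42  329.54] [-3.04 -0.73  3.28 -1.32 -0.34 -1.94]
60 10 [ 553.85 -287.35   60.  ] ang -8.922643984286262 pitch(22?) 22.515271637125437 rms [100.6   45.55]
75 10 [ 557.15 -287.82   75.  ] ang -8.92264398428623 pitch(22?) 21.74136014083143 rms [97.14 43.99]
90 10 [ 560.44 -288.29   90.  ] ang -8.922643984286237 pitch(22?) 20.96744864453742 rms [93.68 42.42]
[[ 599.74 -308.35   90.  ]
 [ 603.87 -281.56   90.  ]
 [ 583.28 -278.47   90.  ]
 [ 579.03 -304.52   90.  ]
 [ 562.44 -274.96   90.  ]
 [ 558.4  -301.24   90.  ]
 [ 541.97 -271.75   90.  ]
 [ 537.65 -298.08   90.  ]
 [ 521.16 -268.45   90.  ]
 [ 516.87 -295.48   90.  ]]
```

View pics/w2c.png

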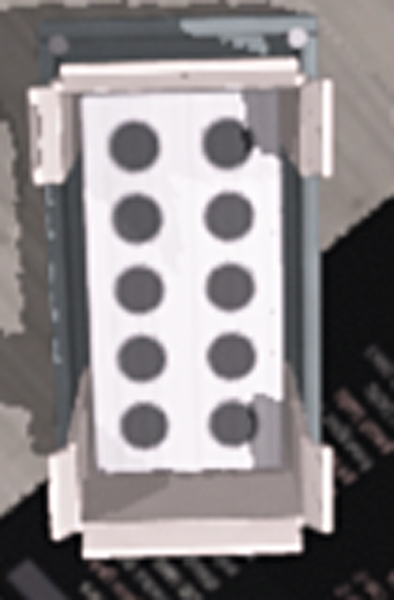

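The crop shows the outer lip edges: end lips at crop y≈62 and y≈555, side lips at x≈30–53 on the left and x≈331–333 on the right. I'll cast these at the lip height, z=109.

Run:
```python
from h import *
q=np.load('w2.npy'); o=dict(tcp_pos=q[:3],tool_rot=q[3:].reshape(3,3))
H=lambda x,y,z=109: hit('wrist',280+x/3.75,145+y/3.75,z,o)[:2]
far=np.array([H(62,64),H(297,60)]);near=np.array([H(82,557),H(302,553)])
L=np.array([H(30,88),H(35,185),H(48,450),H(53,538)]);Rr=np.array([H(333,80),H(330,177),H(333,447),H(331,532)])
A=lambda d:np.degrees(np.arctan2(d[1],d[0]))
print('centre x-wise',(far.mean(0)+near.mean(0))/2,'len(144)',np.linalg.norm(far.mean(0)-near.mean(0)))
print('centre y-wise',(L.mean(0)+Rr.mean(0))/2,'wid(84)',np.linalg.norm(L.mean(0)-Rr.mean(0)))
print('ang', A(far.mean(0)-near.mean(0)),A(L[:2].mean(0)-L[2:].mean(0)),A(Rr[:2].mean(0)-Rr[2:].mean(0)),A(far[0]-far[1])-90,A(near[0]-near[1])-90)
# base rim top corners z=33: upper-left/right outer
B=np.array([H(37,20,33),H(318,15,33)]);print('base far corners',B,np.linalg.norm(B[0]-B[1]),A(B[0]-B[1])-90)
for z in(66,70): print(z,wells('wrist',cv2.imread('pics/w2.png'),(304,176,358,274),z,o,amin=60).mean(0))
w=wells('wrist',cv2.imread('pics/w2.png'),(118,280,178,345),14,o,amin=30);print('carrier wells',w)
plan((445,-4.5,120),-20)
```

```text
centre x-wise [ 555.25 -287.75] len(144) 142.08903166413734
centre y-wise [ 555.56 -288.01] wid(84) 81.28482706826925
ang -9.047658198899036 -9.131027853073189 -8.890850717766858 -9.64862598060084 -9.507904137126815
base far corners [[ 641.88 -256.4 ]
 [ 626.97 -344.45]] 89.29655221008498 -9.611129859602173
66 [ 555.17 -287.54   66.  ]
70 [ 556.05 -287.66   70.  ]
carrier wells [[490.02  -5.66  14.  ]
 [480.5  -32.04  14.  ]
 [469.4    1.87  14.  ]
 [449.08   9.97  14.  ]]
t 1.25 tcp [ 579.05 -288.47  329.02] F [-0.53 -0.26  0.5 ] op 92.67819997268442
travel [-184.06 -254.3   209.17] turn [0.01 0.05 9.34]
```

arm_command --deltas '[{"travel": [-18,-25,15],"turn": [0,0,1]},{"travel": [-39,-54,40],"turn": [0,0,3]},{"travel": [-60,-84,66],"turn": [0,0,5]},{"travel": [-82,-114,92],"turn": [0,0,7]},{"travel": [-104,-144,118],"turn": [0,0,9]}]'

```text
clock: 1.75
tcp_pos: [500.9, -128.1, 210.2]
tool_rot: [[0.94, -0.342, -0.001], [-0.342, -0.94, 0.0], [-0.001, 0.0, -1.0]]
force: [-0.4, -0.1, -0.5]
opening: 92.8
```

```bash
python3 -c "
from h import *
print('timer',hit('scene',278,298,20),'tape',hit('scene',275,240,48))
plan((444.5,-4.8,110),-20)"
```

```text
timer [570.39 -42.44  20.  ] tape [ 644.16 -151.17   48.  ]
t 1.75 tcp [ 500.94 -128.11  210.17] F [-0.44 -0.11 -0.52] op 92.78399346832809
travel [-95.12 -96.59 100.23] turn [ 0.02  0.06 -0.01]
```

arm_command --deltas '[{"travel": [-24,-24,25],"turn": [0,0,0]},{"travel": [-49,-49,50],"turn": [0,0,0]},{"travel": [-73,-74,77],"turn": [0,0,0]},{"travel": [-95,-97,100],"turn": [0,0,0]},{"travel": [-95,-97,100],"turn": [0,0,0]}]'

```text
clock: 2.25
tcp_pos: [440.7, -2.2, 108.3]
tool_rot: [[0.941, -0.338, -0.009], [-0.338, -0.941, 0.003], [-0.01, 0.0, -1.0]]
force: [-0.5, -0.0, -0.5]
opening: 93.3
```

```bash
python3 -c "
from h import *
o=get_obs();im=eyes.read_camera('wrist')[:,:,::-1].copy();cv2.imwrite('pics/w3.png',im);print(o['qvel'])
for th in (110,130):
  w=wells('wrist',im,(150,0,500,330),14,o,th=th,amin=150,amax=3000);print(len(w),w[:,:2].mean(0) if len(w) else '',w[:,:2].round(1).tolist())
plan((444.5,-4.8,4),-20)"
```

```text
[-2.32 -0.19 -6.35 -1.43  1.45 -2.57]
12 [464.41 -13.83] [[569.3, -79.7], [558.7, -45.9], [490.0, -5.8], [481.2, -32.3], [470.0, 1.4], [460.6, -24.4], [449.3, 9.0], [440.1, -16.8], [428.8, 16.4], [419.0, -9.4], [407.7, 24.0], [398.1, -2.5]]
13 [472.19 -17.53] [[569.3, -79.7], [564.7, -63.4], [558.7, -45.9], [489.9, -5.7], [481.1, -32.2], [470.0, 1.5], [460.8, -24.2], [440.4, -16.6], [449.3, 9.1], [429.7, 16.7], [419.1, -9.2], [407.6, 24.1], [398.0, -2.4]]
t 2.3 tcp [443.62  -4.07 110.07] F [ 0.83 -0.37  0.25] op 93.3399921669803
travel [  1.59   0.31 106.06] turn [0.04 0.27 0.26]
```

View pics/w3.png

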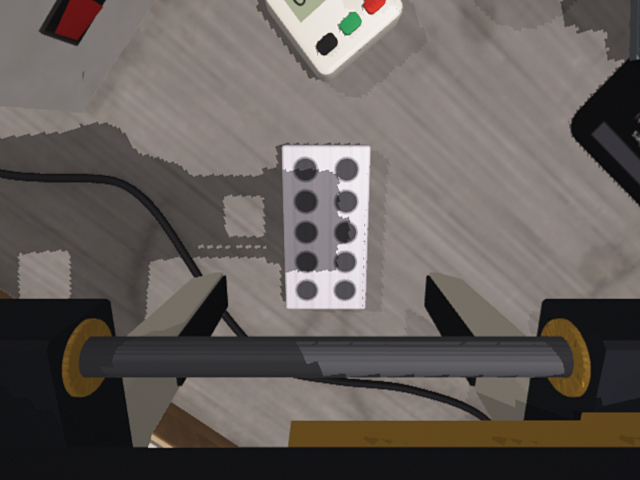

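The wrist view shows the carrier centred between the fingers, with wells at x 305–347, y 168–290. It agrees with the earlier fix: centre (444.5,-4.2), angle -20°. I need to check how close the cable is to the left finger.

```bash
python3 -c "
from h import *
c=np.array([444.5,-4.2]);ax=np.array([np.cos(np.radians(-20)),np.sin(np.radians(-20))]);ay=np.array([-ax[1],ax[0]])
for p in [(250,385),(300,397),(345,409),(380,411),(410,402),(440,386)]:
  d=hit('scene',*p,4)[:2]-c; print(p,d@ax,d@ay)
plan((444.5,-4.2,30),-20)"
```

```text
(250, 385) 23.782383054901235 135.95162605986707
(300, 397) -33.221322669546716 101.05423632598165
(345, 409) -83.58426274826513 72.36466713451803
(380, 411) -113.51365361186564 42.64017669418849
(410, 402) -128.0928553603181 4.057600589734243
(440, 386) -135.9468900869917 -46.02621979311718
t 2.3 tcp [443.62  -4.07 110.07] F [ 0.83 -0.37  0.25] op 93.3399921669803
travel [ 1.26 -0.23 80.06] turn [0.04 0.27 0.26]
```

arm_command --deltas '[{"travel": [1,0,25],"turn": [0,0,0]},{"travel": [1,0,55],"turn": [0,0,0]},{"travel": [1,0,80],"turn": [0,0,0]},{"travel": [1,0,90],"turn": [0,0,0]},{"travel": [1,0,90],"turn": [0,0,0]}]'

```text
clock: 2.8
tcp_pos: [447.5, -6.2, 21.1]
tool_rot: [[0.94, -0.34, -0.002], [-0.34, -0.94, 0.0], [-0.002, 0.0, -1.0]]
force: [0.7, 0.4, -0.3]
opening: 93.0
```

```bash
python3 -c "
from h import *
plan((444.5,-4.2,4),-20)"
```

```text
t 2.8 tcp [447.5   -6.23  21.1 ] F [ 0.66  0.45 -0.32] op 93.04714786350559
travel [-3.48 -0.89 17.11] turn [0.02 0.1  0.09]
```

arm_command --deltas '[{"travel": [-1,0,5],"turn": [0,0,0]},{"travel": [-1,0,10],"turn": [0,0,0]},{"travel": [-1,0,14],"turn": [0,0,0]},{"travel": [-1,0,15],"turn": [0,0,0]},{"travel": [-1,0,15],"turn": [0,0,0]}]'

```text
clock: 3.3
tcp_pos: [446.9, -4.7, 6.7]
tool_rot: [[0.941, -0.339, 0.0], [-0.339, -0.941, -0.0], [0.0, 0.0, -1.0]]
force: [0.1, 1.2, 0.2]
opening: 93.0
```

```bash
python3 -c "
from h import *
plan((444.5,-4.2,4),-20)"
```

```text
t 3.3 tcp [446.94  -4.75   6.71] F [0.15 1.2  0.24] op 93.01091853086048
travel [-2.48  0.31  2.71] turn [ 0.   -0.    0.19]
```

arm_command --deltas '[{"travel": [-2,0,2],"turn": [0,0,0]},{"travel": [-2,0,3],"turn": [0,0,0]},{"travel": [-2,0,3],"turn": [0,0,0]}]'

```text
clock: 3.6
tcp_pos: [444.9, -4.1, 3.6]
tool_rot: [[0.941, -0.339, -0.0], [-0.339, -0.941, 0.0], [-0.0, 0.0, -1.0]]
force: [0.1, -0.2, 0.8]
opening: 92.8
```

arm_command --deltas '[{"travel": [0,0,0],"turn": [0,0,0]},{"travel": [0,0,0],"turn": [0,0,0]},{"travel": [0,0,0],"turn": [0,0,0]},{"travel": [0,0,0],"turn": [0,0,0]},{"travel": [0,0,0],"turn": [0,0,0]}]' --jaw 0 --grip_force 22

```text
clock: 4.1
tcp_pos: [445.1, -4.1, 3.7]
tool_rot: [[0.941, -0.339, 0.0], [-0.339, -0.941, 0.0], [0.0, -0.0, -1.0]]
force: [0.3, -0.2, -0.2]
opening: 59.8
```

arm_command --deltas '[{"travel": [0,0,0],"turn": [0,0,0]},{"travel": [0,0,0],"turn": [0,0,0]},{"travel": [0,0,0],"turn": [0,0,0]}]'

```text
clock: 4.4
tcp_pos: [445.1, -4.1, 3.7]
tool_rot: [[0.941, -0.339, 0.0], [-0.339, -0.941, 0.0], [0.0, -0.0, -1.0]]
force: [0.4, -1.0, 0.0]
opening: 59.7
```

Gripped at 59.7 mm. Now lifting.

arm_command --deltas '[{"travel": [0,0,-5],"turn": [0,0,0]},{"travel": [0,0,-25],"turn": [0,0,0]},{"travel": [0,0,-60],"turn": [0,0,0]},{"travel": [0,0,-100],"turn": [0,0,0]},{"travel": [0,0,-140],"turn": [0,0,0]}]'

```text
clock: 4.9
tcp_pos: [444.0, -3.9, 144.8]
tool_rot: [[0.941, -0.339, -0.002], [-0.339, -0.941, 0.0], [-0.002, 0.0, -1.0]]
force: [1.3, -0.2, -4.2]
opening: 59.7
```

```bash
python3 -c "
from h import *
plan((555.4,-287.8,160),-9.2)"
```

```text
t 4.9 tcp [443.95  -3.91 144.77] F [ 1.34 -0.19 -4.17] op 59.65386713352741
travel [201.1  229.26 -15.58] turn [  0.     0.11 -10.63]
```

arm_command --deltas '[{"travel": [15,17,-5],"turn": [0,0,-1]},{"travel": [45,51,-10],"turn": [0,0,-3]},{"travel": [75,86,-16],"turn": [0,0,-5]},{"travel": [105,120,-16],"turn": [0,0,-7]},{"travel": [135,154,-16],"turn": [0,0,-9]}]'

```text
clock: 5.4
tcp_pos: [519.8, -196.2, 159.7]
tool_rot: [[0.982, -0.186, -0.0], [-0.186, -0.982, 0.0], [-0.001, -0.0, -1.0]]
force: [1.6, 0.7, -3.6]
opening: 59.9
```

```bash
python3 -c "
from h import *
plan((555.4,-287.8,150),-9.2)"
```

```text
t 5.4 tcp [ 519.77 -196.25  159.71] F [ 1.57  0.74 -3.59] op 59.93556328637644
travel [52.08 83.31  9.66] turn [-0.02  0.03 -1.55]
```

arm_command --deltas '[{"travel": [20,32,0],"turn": [0,0,-1]},{"travel": [37,59,0],"turn": [0,0,-1.5]},{"travel": [48,77,5],"turn": [0,0,-1.5]},{"travel": [52,83,9],"turn": [0,0,-1.5]},{"travel": [52,83,9],"turn": [0,0,-1.5]}]'

```text
clock: 5.9
tcp_pos: [554.3, -286.0, 149.1]
tool_rot: [[0.987, -0.163, -0.003], [-0.163, -0.987, 0.002], [-0.003, -0.002, -1.0]]
force: [0.3, 0.3, -3.3]
opening: 59.8
```

arm_command --deltas '[{"travel": [0,0,0],"turn": [0,0,0]},{"travel": [0,0,0],"turn": [0,0,0]},{"travel": [0,0,0],"turn": [0,0,0]}]'

```text
clock: 6.2
tcp_pos: [555.3, -285.0, 151.2]
tool_rot: [[0.987, -0.161, 0.0], [-0.161, -0.987, -0.0], [0.0, 0.0, -1.0]]
force: [0.4, 0.3, -3.3]
opening: 59.9
```

```bash
python3 -c "
from h import *
plan((555.4,-287.8,125),-9.2);print(get_obs()['qvel'])
o=get_obs()
for n in ['wrist','scene','side']: cv2.imwrite(f'pics/{n}4.png',eyes.read_camera(n)[:,:,::-1])
im=cv2.imread('pics/wrist4.png');np.save('w4.npy',np.r_[o['tcp_pos'],o['tool_rot'].ravel()])
b=[cv2.imread(f'pics/{n}4.png')[130:270,290:410] for n in ('scene','side')]
cv2.imwrite('pics/c4.png',np.hstack([cv2.resize(im[130:430,200:440],(400,500)),cv2.resize(np.vstack(b),(300,500)[:2] if 0 else (214,500))]))"
```

```text
t 6.2 tcp [ 555.27 -284.97  151.2 ] F [ 0.43  0.33 -3.25] op 59.900332329386416
travel [ 0.57  2.78 26.2 ] turn [ 0.   -0.02 -0.06]
[-0.16  0.14 -0.4  -0.02 -0.06 -0.05]
```

View pics/c4.png

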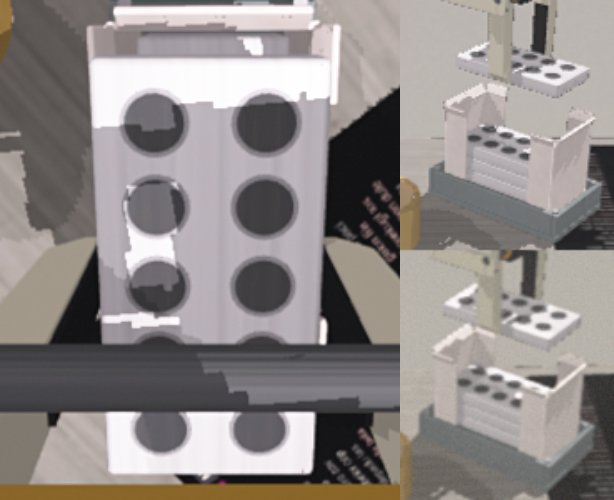

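The crop shows the held carrier level above the guides: its far edge is at crop (90,58)–(327,57) and the far lip's outer edge at (113,8)–(313,10). I'll check the two against each other.

Run:
```python
from h import *
q=np.load('w4.npy'); o=dict(tcp_pos=q[:3],tool_rot=q[3:].reshape(3,3))
X=o['tool_rot'][:,0][:2]; Y=o['tool_rot'][:,1][:2]
H=lambda x,y,z: hit('wrist',200+x*.6,130+y*.6,z,o)[:2]-o['tcp_pos'][:2]
for nm,p,z in [('lip',[(113,8),(313,10)],109),('carr far',[(90,58),(327,57)],161),('carr near',[(109,472),(313,472)],161),('sidelip',[(87,27),(340,27)],109)]:
    for a in p: d=H(*a,z); print(nm,d@X,d@Y)
im=cv2.imread('pics/wrist4.png');
w=wells('wrist',im,(260,180,400,400),161,o,amin=150,amax=3000); print([( (p[:2]-q[:2])@X,(p[:2]-q[:2])@Y) for p in w])
```

```text
lip 71.3829348619902 -30.027331315727086
lip 70.73343277116565 33.87581629172522
carr far 59.35811640563418 -28.495489159741812
carr far 59.56560921744429 29.482513206923993
carr near -59.990727284174895 -28.73401471157475
carr near -60.0745881353629 30.965071112954675
sidelip 65.48173932096354 -38.62225843448793
sidelip 65.4387975166217 42.78370526818514
[(np.float64(42.99403310451305), np.float64(-13.219636280249285)), (np.float64(43.002315783704084), np.float64(14.982565266561748)), (np.float64(25.2098415066433), np.float64(31.429819447186915)), (np.float64(21.730951294582038), np.float64(-13.087921727178387)), (np.float64(21.327594383377424), np.float64(14.78787198006003)), (np.float64(-0.8892581191355923), np.float64(14.79972785993376)), (np.float64(-1.539335727826498), np.float64(-13.446276596284545))]
```

arm_command --deltas '[{"travel": [0.5,1.7,0],"turn": [0,0,0]},{"travel": [0.5,1.7,10],"turn": [0,0,0]},{"travel": [0.5,1.7,22],"turn": [0,0,0]},{"travel": [0.5,1.7,30],"turn": [0,0,0]},{"travel": [0.5,1.7,30],"turn": [0,0,0]}]'

```text
clock: 6.85
tcp_pos: [554.2, -287.0, 118.1]
tool_rot: [[0.987, -0.162, -0.004], [-0.162, -0.987, 0.003], [-0.004, -0.002, -1.0]]
force: [0.1, -0.1, -3.7]
opening: 59.9
```

Run:
```python
from h import *
q=np.load('w2.npy'); o=dict(tcp_pos=q[:3],tool_rot=q[3:].reshape(3,3))
im=cv2.imread('pics/w2.png')
for z in range(58,98,3):
    w=wells('wrist',im,(304,176,358,274),z,o,amin=60)[:,:2]
    r=[]
    for x,y in [(150,123),(185,135),(218,146),(122,142),(155,152),(187,163),(218,173)]:
        p=hit('scene',295+x*.3,165+y*110/366,z)[:2]; d=w-p; r.append(d[np.argmin((d**2).sum(1))])
    print(z,np.mean(r,0),np.std(r,0))
plan((555.7,-286.8,105),-9.2)
```

```text
58 [-4.82  3.87] [ 7.81 15.01]
61 [-6.17 11.28] [1.24 0.71]
64 [-3.09  5.58] [1.23 0.71]
67 [-0.01 -0.13] [1.22 0.7 ]
70 [ 3.07 -5.83] [1.21 0.7 ]
73 [  6.15 -11.54] [1.2  0.69]
76 [-4.18 -3.11] [ 9.17 13.69]
79 [-7.08 -7.98] [ 2.75 13.67]
82 [ -3.86 -13.79] [ 2.73 13.57]
85 [ -0.64 -19.6 ] [ 2.71 13.47]
88 [  2.58 -25.42] [ 2.69 13.37]
91 [ -8.93 -28.87] [ 8.85 13.14]
94 [ -8.55 -34.21] [ 5.9  13.59]
97 [ -5.2  -40.04] [ 5.85 13.49]
t 6.85 tcp [ 554.19 -286.98  118.11] F [ 0.07 -0.09 -3.66] op 59.9428000237709
travel [ 1.51 -0.39 13.11] turn [-0.12  0.23 -0.14]
```

Triangulating the wrist and scene views puts the pile top at z≈67, which agrees with about 70 from the well pitch. I expect contact near TCP z≈71.

arm_command --deltas '[{"travel": [0,0,3],"turn": [0,0,0]},{"travel": [0,0,8],"turn": [0,0,0]},{"travel": [0,0,13],"turn": [0,0,0]},{"travel": [0,0,16],"turn": [0,0,0]},{"travel": [0,0,16],"turn": [0,0,0]}]'

```text
clock: 7.35
tcp_pos: [555.2, -287.6, 104.0]
tool_rot: [[0.987, -0.162, -0.001], [-0.162, -0.987, 0.001], [-0.001, -0.001, -1.0]]
force: [0.5, 0.9, -3.6]
opening: 59.4
```

```bash
python3 -c "
from h import *
plan((555.7,-286.8,82),-9.2)"
```

```text
t 7.35 tcp [ 555.19 -287.62  104.04] F [ 0.52  0.91 -3.65] op 59.37321494150052
travel [ 0.39 -0.88 22.04] turn [-0.03  0.05 -0.13]
```

arm_command --deltas '[{"travel": [0,-0.4,3],"turn": [0,0,0]},{"travel": [0,-0.4,6],"turn": [0,0,0]},{"travel": [0,-0.4,9],"turn": [0,0,0]},{"travel": [0,-0.4,11],"turn": [0,0,0]},{"travel": [0,-0.4,12],"turn": [0,0,0]}]'

```text
clock: 7.85
tcp_pos: [555.5, -287.4, 92.3]
tool_rot: [[0.987, -0.162, -0.0], [-0.162, -0.987, 0.0], [-0.0, -0.0, -1.0]]
force: [-0.6, -0.5, -3.7]
opening: 59.7
```

arm_command --deltas '[{"travel": [0,0,2],"turn": [0,0,0]},{"travel": [0,0,4],"turn": [0,0,0]},{"travel": [0,0,6],"turn": [0,0,0]},{"travel": [0,0,8],"turn": [0,0,0]},{"travel": [0,0,8],"turn": [0,0,0]}]'

```text
clock: 8.35
tcp_pos: [555.4, -287.3, 84.3]
tool_rot: [[0.987, -0.162, -0.001], [-0.162, -0.987, 0.0], [-0.001, -0.0, -1.0]]
force: [-0.8, -0.0, -2.7]
opening: 59.9
```

arm_command --deltas '[{"travel": [0,0,1.5],"turn": [0,0,0]},{"travel": [0,0,3],"turn": [0,0,0]},{"travel": [0,0,4.5],"turn": [0,0,0]},{"travel": [0,0,6],"turn": [0,0,0]},{"travel": [0,0,6],"turn": [0,0,0]}]'

```text
clock: 8.85
tcp_pos: [555.4, -287.3, 78.3]
tool_rot: [[0.987, -0.162, -0.0], [-0.162, -0.987, 0.0], [-0.0, -0.0, -1.0]]
force: [0.0, -0.3, -4.3]
opening: 59.8
```

arm_command --deltas '[{"travel": [0,0,0.5],"turn": [0,0,0]},{"travel": [0,0,1],"turn": [0,0,0]},{"travel": [0,0,1.5],"turn": [0,0,0]},{"travel": [0,0,2],"turn": [0,0,0]},{"travel": [0,0,2],"turn": [0,0,0]}]'

```text
clock: 9.35
tcp_pos: [555.5, -287.4, 76.6]
tool_rot: [[0.987, -0.162, -0.0], [-0.162, -0.987, 0.0], [-0.0, -0.0, -1.0]]
force: [-0.2, 1.0, -2.9]
opening: 60.1
```

arm_command --deltas '[{"travel": [0,0,0.5],"turn": [0,0,0]},{"travel": [0,0,1],"turn": [0,0,0]},{"travel": [0,0,1.5],"turn": [0,0,0]},{"travel": [0,0,1.5],"turn": [0,0,0]}]'

```text
clock: 9.75
tcp_pos: [555.5, -287.4, 75.1]
tool_rot: [[0.987, -0.162, -0.0], [-0.162, -0.987, 0.0], [-0.0, -0.0, -1.0]]
force: [0.1, -0.5, -3.2]
opening: 60.1
```

arm_command --deltas '[{"travel": [0,0,0.5],"turn": [0,0,0]},{"travel": [0,0,1],"turn": [0,0,0]},{"travel": [0,0,1.5],"turn": [0,0,0]},{"travel": [0,0,1.5],"turn": [0,0,0]}]'

```text
clock: 10.15
tcp_pos: [555.5, -287.4, 73.6]
tool_rot: [[0.987, -0.162, -0.0], [-0.162, -0.987, 0.0], [-0.0, -0.0, -1.0]]
force: [0.1, 0.0, -3.5]
opening: 59.8
```

arm_command --deltas '[{"travel": [0,0,0.5],"turn": [0,0,0]},{"travel": [0,0,1],"turn": [0,0,0]},{"travel": [0,0,1.5],"turn": [0,0,0]},{"travel": [0,0,1.5],"turn": [0,0,0]}]'

```text
clock: 10.55
tcp_pos: [555.5, -287.4, 72.0]
tool_rot: [[0.987, -0.162, -0.0], [-0.162, -0.987, 0.0], [-0.0, -0.0, -1.0]]
force: [-0.1, 0.3, -4.0]
opening: 59.7
```

arm_command --deltas '[{"travel": [0,0,0.5],"turn": [0,0,0]},{"travel": [0,0,1],"turn": [0,0,0]},{"travel": [0,0,1],"turn": [0,0,0]}]'

```text
clock: 10.85
tcp_pos: [555.6, -287.5, 71.3]
tool_rot: [[0.987, -0.162, 0.0], [-0.162, -0.987, -0.0], [0.0, 0.0, -1.0]]
force: [-0.9, -0.4, -2.4]
opening: 59.5
```

arm_command --deltas '[{"travel": [0,0,0.4],"turn": [0,0,0]},{"travel": [0,0,0.7],"turn": [0,0,0]},{"travel": [0,0,0.7],"turn": [0,0,0]}]'

```text
clock: 11.15
tcp_pos: [555.7, -287.5, 70.8]
tool_rot: [[0.987, -0.162, 0.0], [-0.162, -0.987, -0.0], [0.0, 0.0, -1.0]]
force: [-1.4, 0.6, 0.6]
opening: 59.6
```

```bash
python3 -c "
from h import *
for i in range(4):
  o=get_obs();print(o['force'],o['tcp_pos']);eyes.read_camera('wrist')"
```

```text
[-1.42  0.58  0.57] [ 555.66 -287.47   70.78]
[-0.6   1.65  0.64] [ 555.66 -287.49   70.75]
[-0.12  0.82  0.79] [ 555.67 -287.51   70.75]
[0.1  0.16 0.77] [ 555.67 -287.51   70.73]
```

Contact at the expected height: the load on the tool changed by about 4.3 N from its hanging value, and the sideways force is near zero. Releasing.

arm_command --deltas '[{"travel": [0,0,0],"turn": [0,0,0]},{"travel": [0,0,0],"turn": [0,0,0]},{"travel": [0,0,0],"turn": [0,0,0]},{"travel": [0,0,0],"turn": [0,0,0]},{"travel": [0,0,0],"turn": [0,0,0]}]' --jaw 0.85

```text
clock: 11.85
tcp_pos: [555.6, -287.5, 70.4]
tool_rot: [[0.987, -0.162, 0.0], [-0.162, -0.987, 0.0], [0.0, -0.0, -1.0]]
force: [1.0, -0.2, -0.1]
opening: 79.0
```

arm_command --deltas '[{"travel": [0,0,-5],"turn": [0,0,0]},{"travel": [0,0,-20],"turn": [0,0,0]},{"travel": [0,0,-50],"turn": [0,0,0]},{"travel": [0,0,-90],"turn": [0,0,0]},{"travel": [0,0,-130],"turn": [0,0,0]}]'

```text
clock: 12.35
tcp_pos: [555.2, -287.2, 201.8]
tool_rot: [[0.987, -0.162, -0.001], [-0.162, -0.987, 0.001], [-0.001, -0.0, -1.0]]
force: [1.0, -0.4, -0.1]
opening: 79.0
```

arm_command --deltas '[{"travel": [10,0,-40],"turn": [0,0,0]},{"travel": [20,0,-80],"turn": [0,0,0]},{"travel": [25,0,-130],"turn": [0,0,0]},{"travel": [25,0,-130],"turn": [0,0,0]},{"travel": [25,0,-130],"turn": [0,0,0]}]'

```text
clock: 12.85
tcp_pos: [580.8, -291.8, 332.4]
tool_rot: [[0.987, -0.162, 0.003], [-0.162, -0.987, -0.002], [0.003, 0.002, -1.0]]
force: [0.4, 1.2, -1.3]
opening: 79.2
```

Run:
```python
from h import *
o=get_obs();im=eyes.read_camera('wrist')[:,:,::-1].copy();print(o['clock'],o['tcp_pos'],o['force'],o['opening'])
w=wells('wrist',im,(290,150,370,290),81,o,amin=60);m=w.mean(0);a=np.linalg.svd((w-m)[:,:2])[2][0];print(len(w),m,np.degrees(np.arctan2(a[1],a[0])))
s=cv2.imread('pics/scene0.png')*0;s=eyes.read_camera('scene')[:,:,::-1]
cv2.imwrite('pics/end.png',np.hstack([cv2.resize(im[130:310,270:390],(360,540),interpolation=cv2.INTER_CUBIC),cv2.resize(s[165:275,295:415],(400,366),interpolation=cv2.INTER_CUBIC).copy() if 0 else cv2.resize(s[160:280,310-15:395+20],(420,540))]))
```

```text
12.85 [ 580.76 -291.79  332.42] [ 0.38  1.21 -1.32] 79.15410960098231
10 [ 554.42 -288.33   81.  ] 170.74312878549154
```

View pics/end.png

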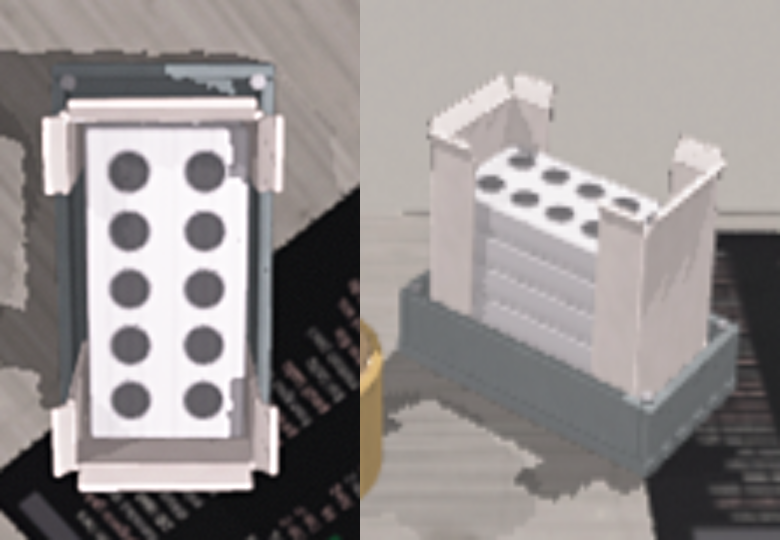

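The final pictures show the carrier flat in the magazine, between both end guides. It measures (554.4,-288.3) against the magazine at (555.4,-287.8), at an angle of -9.3° against -9.2°. The arm is clear, so I'm handing in.

```bash
python3 -c "
from cell import order
print(order.close_job())"
```

```text
the job is handed in; nothing more can be done
None
```

The carrier lies flat on the pile in the magazine, released, and the job was handed in at about 13 s of the 38 s allowed; no verdict was reported.

- **Pick:** I gripped it across its width at mid-length and lifted it clear. The wrist then carried about 3.6 N of hanging weight.
- **Placing:** I lowered it between the guides in small steps. It touched the pile at an underside height of z≈67 mm, which matches the camera estimate of 67–70 mm. The tool load changed by about 4.3 N, and I let go there.
- **Last check:** the wrist camera puts the carrier's centre about 1.1 mm from the measured magazine axis and its angle within about 0.1°. It looks flat between both guides. The arm was clear, with the TCP at z≈332 mm.
- **Bystanders:** I kept well clear of the timer and the tape roll, but did not measure their positions again at the end.
- **Disagreements:** the wrist camera showed a sideways bias of about 1 mm, so I split the difference when centring the carrier. Its magazine lip sizes read 1–3% small. The fixed cameras put the magazine centre up to 6 mm away from the wrist's fix, and I went with the wrist.

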